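Slide the filter module home between the lacquered rails

TASK

The lacquer on the two brass guide rails is still wet. With the fingertips, nudge the blue filter module into line with the lane where it needs it, and push it along the tray between the rails until it is home against the cork stop; neither the module nor the robot may touch a rail. Only push the module, never lift or tip it, leave everything else on the desk where it is, and finish with the hand clear.

Things in the scene. Friction and masses are not known exactly. Their poses are not given: they have to be found in the camera images.
- tray: Fixed grey steel tray on the desk, 410 x 210 mm, top face 6 mm above the desk. Origin on its underside, on the centre line, at the lane's mouth; local x is the push direction down the lane, y left of it, z up. It spans x -190 to +220 mm, y -105 to +105 mm. The part x < 0 is a flat open apron with a painted white centre line. Its place varies; it points to the robot's left, within 0.3 rad.
- mouth (a point): Middle of the lane's mouth on the tray's top face (tray x = 0, y = 0). From here the lane runs straight down the centre line, 86 mm wide between the rails, 200 mm long to the cork face. The module starts wholly in front of the mouth, up to 35 mm to either side of the centre line and turned up to 0.25 rad.
- home (a point): Centre of the green home patch (80 x 60 mm) on the tray's top face, tray x = 160 mm, y = 0: here the module's origin lies when it touches the stop. The cork face stands 40 mm further on (70 mm wide, up to 32 mm above the desk; fixed steel block behind it 110 mm wide, up to 36 mm).
- rail_left: Fixed brass guide rail on the left of the lane, 200 mm long, 12 mm wide, 22 mm tall, standing on the tray (its top is 28 mm above the desk). Origin at its underside, at the mouth end, mid width; local x runs along it down the lane. Inner face 6 mm from its middle. Not to be touched.
- rail_right: The same rail on the right of the lane (tray local y = -49 mm; the left one is at +49 mm). Not to be touched.
- module: Loose closed blue metal box, 80 mm long (local x), 60 wide (y), 45 tall, 0.3 to 0.65 kg, flat sides, yellow stripe on top at the leading end. Origin under its centre (6 mm above the desk on the tray), local x towards the leading end. Slides with ordinary friction and stays where left, no latch at the stop. Centred and square in the lane it has 13 mm free to each rail.
- valve_a: Loose clear miniature glass valve standing on the tray outside the left rail, 19 mm across, 48 mm tall, origin under its base. Leave alone.
- valve_b: The same kind of glass valve, standing on the tray outside the right rail. Leave alone.
- clamp_ring: Loose brass valve clamp ring lying flat on the tray outside the right rail, 32 mm across, 10 mm tall, origin under its centre. Leave alone.
- canister: Loose green tin canister with screw top on the desk, 67 mm across, 74 mm tall, origin under its centre. Leave alone.
- choke: Loose steel-cored choke with copper winding on the desk, 75 x 42 x 44 mm, origin under its centre. Leave alone.
- dial_knob: Loose cream bakelite dial knob on the desk, 48 mm across, 22 mm tall, origin under its centre. Leave alone.
- screwdriver: Loose red-handled screwdriver, 180 mm long, lying on the desk to the side of the tray. Leave alone.

How it is judged:
By the outcome, as a careful person would: the job done as asked, in the order asked, and still so for the second after the job is handed in, with the robot touching nothing.
It also fails if it takes over 58 s, if anything falls off the work surface, if the arm or the gripper's body presses on something with over 40 N, if the wrist force passes 120 N, or if a joint passes its speed limit or range.

ROBOT

A 6-joint arm with a two-finger parallel gripper is mounted at the origin on the work surface. World frame = base frame: x ahead of the robot, y to its left, z up, the work surface at z = 0. Lengths are in m, angles in rad, forces in N, time in s.
With the tool pointing down it reaches from about 0.375 to 0.975 m from the base axis. Payload 3.8 kg.
Tool frame: the origin (TCP) lies on the centre line of the jaws, within the pads' length; the fingertips stand 14 mm ahead of it and the grasp point (between the pads) lies 5 mm behind it; z points along the fingers, y is the direction in which the jaws open and shut (so a half turn about z gives the same grasp; the last joint's range is limited). The gripper opens to 88 mm and grips with 3 to 60 N. Pads are 18 mm wide; open, the fingers measure 123 mm over their backs; the gripper's body (75 mm by 187 mm) begins 45 mm behind the grasp point.
Start: joints at [-1.315, 0.264, 1.604, -0, 1.274, -0.037], TCP at [0.195, -0.646, 0.253] pointing down, gripper open.
Joint ranges: [-2.63, 2.63], [-0.94, 2.18], [0.31, 2.57], [-1.31, 4.45], [0, 2.66], [-2.55, 2.55]. Speed limits (rad/s): [2.57, 2.57, 3.14, 3.14, 3.14, 3.14].

INTERFACE

Orientations are given as a rotation vector (axis times angle).
In Python, from plant import telemetry, imaging, order gives the robot as it stands.
- The arm moves only by the tool jog_arm, never from a script. Its argument "moves" is a list of rows, each a list of 2 entries, a list of its own where there are three numbers: the shift along the tool's x, y, z in cm, then the turn about the tool's z in rad. A call has 1 to 8 rows; each row is the pose to reach, as a shift and turn from the pose commanded when the call began, along the tool's axes at that moment; what a row does not reach only later rows make up. A row lasts 1/10 s, in which the tool goes at most 50 mm and 8.59 degrees, less where a joint would pass 70% of its speed; a pose out of reach is approached as far as the arm can. A call with a gripper value outside its range is refused whole. "jaw" is the opening, from -1 (shut) to 1 (fully open), set as the call begins (left out, the last holds). The fingers move at their own pace and stop on an object; "force" is the grip in N (left out, the last holds). Time passes only in rows, so rows that repeat a pose let the fingers close. It gives the time, the measured TCP pose, the force and the opening at its end, in the units of the state.
- telemetry.read_state(): the state, without advancing time (a new reading comes with each control period).
- imaging.camera(name): name is "scene" or "top"; returns the picture (420x560x3 uint8, red, green, blue); there is no depth.
- imaging.camera_info(name): a dict with "fx", "fy", "cx", "cy" (pixels), "k1" (the pictures are not rectified: a ray, as slopes to the right and down, at radius r is drawn at 1 + k1 r^2 times it, then the intrinsics apply), "rvec" (rotation vector, rad) and "tvec" (3), from world to camera coordinates, as OpenCV has them. Camera axes: x right, y down, z forward; pixel columns grow to the right and rows downward; lengths in m; the calibration is good to about 2 mm. A picture is of the moment at which its call begins. camera_info takes no time and is no camera call.
- order.close_job(): hands the job in, once; it reports no verdict.
The state is a dict: "t": time; "joint_positions": joint angles; "joint_vel": joint speeds; "joint_torque": joint torques, N m; "tcp_pos": TCP position; "orientation": TCP orientation; "ft_force": force on the tool from outside, world axes, zero at the start; "moment": the same for the moment, N m; "opening": finger opening in m.
Only numpy, scipy, OpenCV 4.12 (cv2) and the standard library are available. Lean on these libraries where they do the work, as an engineer would, in place of code of your own. Each camera call takes 0.05 s, during which the arm holds its last target.

## Working session

There is one attempt and no reset: what is moved stays moved. The work goes in short steps, Python scripts to look and compute and a tool call to move; the robot and the scene stay as the last step left them, time stands still between calls to the robot, and variables do not carry over. Pictures are saved under pics/ and viewed, and the job is handed in when it is done.

Besides the shell and the picture viewer there is one more tool, called after "Call:" by a JSON object that holds its "method" and its "body". jog_arm: Moves the arm, as the interface text tells. Its arguments: {"type":"object","properties":{"moves":{"type":"array","items":{"type":"array"}},"jaw":{"type":"number"},"force":{"type":"number"}},"required":["moves"]}

```bash
mkdir -p pics
python3 - <<'E'
from plant import telemetry, imaging
import cv2
for n in("scene","top"):
    im=imaging.camera(n); cv2.imwrite(f"pics/{n}0.png",im[:,:,::-1]); print(imaging.camera_info(n))
print(telemetry.read_state())
E
```

```text
{'fx': 454.1852782759577, 'fy': 454.1852782759577, 'cx': 278.76484939342015, 'cy': 210.09152813391714, 'k1': -0.11421161963937598, 'rvec': array([ 0.91956751,  2.5258974 , -1.03350634]), 'tvec': array([ 0.42405354, -0.23083061,  1.40618222])}
{'fx': 502.42307764978045, 'fy': 502.42307764978045, 'cx': 278.7913896771887, 'cy': 208.30748180176118, 'k1': -0.04262848319067545, 'rvec': array([ 2.14033137, -2.18829188,  0.11270685]), 'tvec': array([0.00719375, 0.58535285, 1.58890206])}
{'t': 0.1, 'joint_positions': array([-1.31490218e+00,  2.64642369e-01,  1.60523418e+00, -1.54572103e-05,
        1.27369665e+00, -3.68868381e-02]), 'joint_vel': array([-0.0001115 , -0.00124196, -0.00218563, -0.00042199,  0.00032776,
        0.001236  ]), 'joint_torque': array([ 1.28219861e-03, -5.03614783e+01, -3.58068144e+01,  7.31643336e-02,
        2.32969917e-02, -5.10566292e-05]), 'tcp_pos': array([ 0.19466263, -0.64568124,  0.25153812]), 'orientation': array([-3.10604320e+00, -4.57978545e-01,  3.62831485e-04]), 'ft_force': array([-1.01934424, -0.9632902 , -0.41189661]), 'moment': array([-0.00393779, -0.03953922,  0.02454937]), 'opening': 0.0881592281571421}
```

View pics/top0.png

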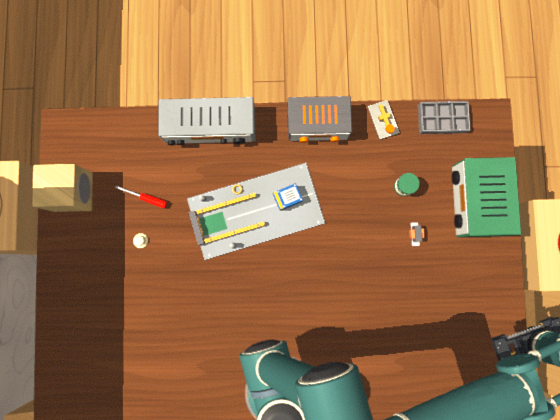

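View pics/scene0.png

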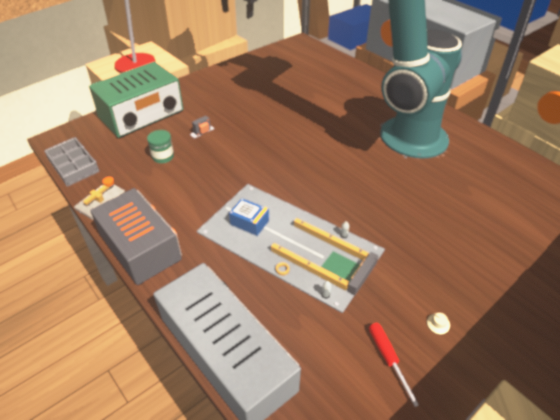

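The top view shows the tray at about (255,210), the module at (289,196), the lane to the left and the stop at (197,228). I'll enlarge both views.

Run:
```python
import cv2
im=cv2.imread("pics/top0.png"); cv2.imwrite("pics/top0c.png",cv2.resize(im[155:265,180:330],None,fx=5.3,fy=5.3,interpolation=cv2.INTER_CUBIC))
im=cv2.imread("pics/scene0.png"); cv2.imwrite("pics/sc0c.png",cv2.resize(im[175:315,190:390],None,fx=4,fy=4,interpolation=cv2.INTER_CUBIC))
```

```text
(no output)
```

View pics/top0c.png

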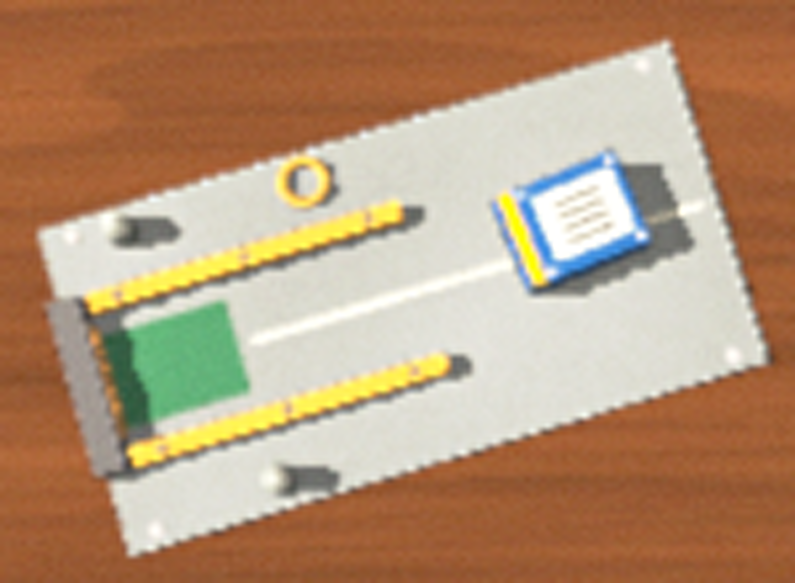

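View pics/sc0c.png

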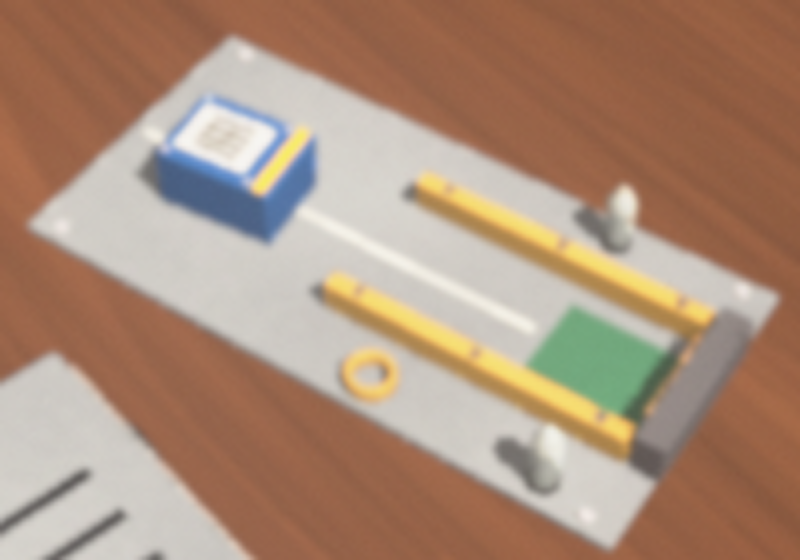

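```bash
cat > h.py <<'E'
import numpy as np, cv2
from scipy.optimize import least_squares
from plant import telemetry, imaging, order
def proj(n,P):
    c=imaging.camera_info(n); P=np.asarray(P,float).reshape(-1,3)
    R=cv2.Rodrigues(c['rvec'])[0]; q=P@R.T+np.ravel(c['tvec']); s=q[:,:2]/q[:,2:]
    s=s*(1+c['k1']*(s**2).sum(1,keepdims=True))
    return s*[c['fx'],c['fy']]+[c['cx'],c['cy']]
def pose2(p,L,z=0):
    L=np.asarray(L,float); c,s=np.cos(p[2]),np.sin(p[2])
    return np.c_[p[0]+c*L[:,0]-s*L[:,1],p[1]+s*L[:,0]+c*L[:,1],L[:,2]+z]
def fit(obs,p0,z=0):
    # obs: list (cam, local pts, pixels)
    f=lambda p:np.concatenate([(proj(n,pose2(p,L,z))-px).ravel() for n,L,px in obs])
    r=least_squares(f,p0,loss='soft_l1'); return r.x,f(r.x).reshape(-1,2)
def crop(n,f,u0,u1,v0,v1,k,name):
    im=cv2.imread(f); cv2.imwrite(name,cv2.resize(im[v0:v1,u0:u1],None,fx=k,fy=k,interpolation=cv2.INTER_CUBIC))
def un(px,u0,v0,k): return (np.asarray(px,float)+.5)/k-.5+[u0,v0]
E
python3 - <<'E'
from h import *
crop('top','pics/top0.png',265,315,175,220,14,'pics/m1.png')
crop('scene','pics/scene0.png',222,277,190,240,12,'pics/m2.png')
T=un([(668,40),(768,360),(130,556),(40,230)],180,155,5.3)
S=un([(233,35),(780,295),(610,550),(28,225)],190,175,4)
L=lambda a:[(x,y,.006) for x,y in a]
tl=L([(-.19,-.105),(-.19,.105),(.22,.105),(.22,-.105)])
ts=L([(-.19,.105),(.22,.105),(.22,-.105),(-.19,-.105)])
for obs in ([('top',tl,T)],[('scene',ts,S)],[('top',tl,T),('scene',ts,S)]):
    p,r=fit(obs,[.6,.2,1.4]); print(p,r.round(2).tolist())
E
```

```text
[0.58739004 0.05650102 1.84455069] [[0.04, -0.02], [0.27, 0.13], [0.13, -0.14], [-0.48, 0.02]]
[0.58687363 0.05878099 1.84292365] [[-0.18, 0.16], [0.08, 0.46], [0.16, -0.32], [-0.11, -0.25]]
[0.58694706 0.0578959  1.84372094] [[-0.34, 0.16], [-0.17, 0.33], [-0.33, -0.04], [-0.9, 0.1], [-0.45, 0.03], [-0.22, 0.2], [-0.09, -0.61], [-0.34, -0.39]]
```

View pics/m1.png

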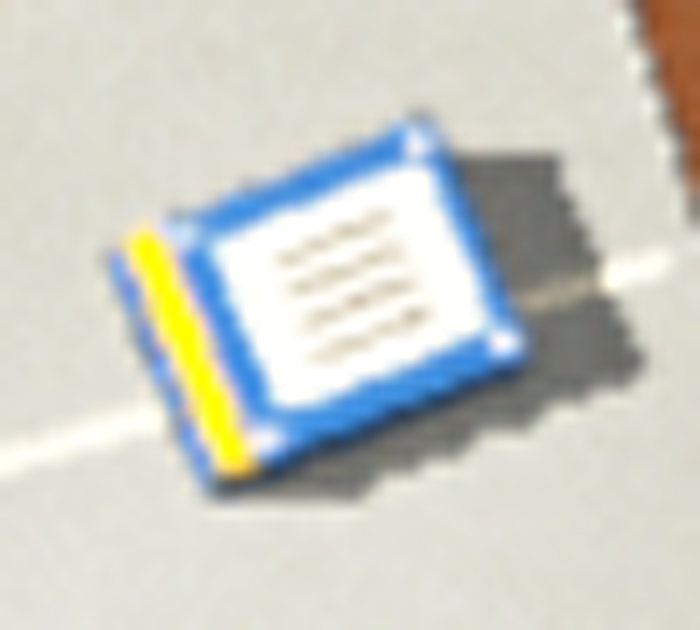

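View pics/m2.png

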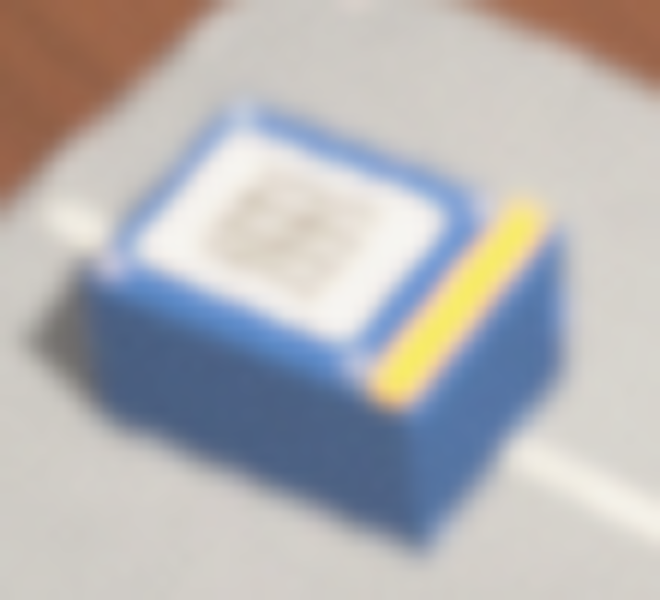

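Run:
```python
from h import *
T=un([(425,115),(525,357),(212,495),(110,255)],265,175,14)
S=un([(243,98),(92,268),(405,412),(567,225),(425,548),(560,378),(112,415)],222,190,12)
h=.045
tl=[(-.04,-.03,h),(-.04,.03,h),(.04,.03,h),(.04,-.03,h)]
ts=[(-.04,.03,h),(-.04,-.03,h),(.04,-.03,h),(.04,.03,h),(.04,-.03,0),(.04,.03,0),(-.04,-.03,0)]
tr=np.array([.58694706,.0578959,1.84372])
for nm,obs in (('t',[('top',tl,T)]),('s',[('scene',ts,S)]),('b',[('top',tl,T),('scene',ts,S)])):
    p,r=fit(obs,[.63,-.05,1.9],.006); d=p[:2]-tr[:2];c,s=np.cos(tr[2]),np.sin(tr[2])
    print(nm,p,'tray',c*d[0]+s*d[1],-s*d[0]+c*d[1],p[2]-tr[2]);print(r.round(2).tolist())
# predicted features with tray in top
for cam in('top','scene'):
    print(cam,proj(cam,pose2(tr,[(0,.043,.028),(0,.055,.028),(0,-.043,.028),(0,-.055,.028),(.12,.03,.006),(.12,-.03,.006),(-.19,0,.006)])).round(1).tolist())
```

```text
t [ 0.62111357 -0.0337121   1.95841297] tray -0.09742682487157271 -0.0082091473184705 0.11469297104066212
[[0.07, 0.13], [0.47, -0.11], [-0.16, -0.03], [-0.35, -0.0]]
s [ 0.62164121 -0.03339621  1.91837398] tray -0.0972648547551414 -0.008802404601025195 0.07465398340469243
[[-0.02, -0.81], [-0.99, -0.19], [0.82, -0.05], [0.33, -0.03], [-0.22, 1.16], [1.16, -0.19], [-1.26, 0.13]]
b [ 0.62148533 -0.0335355   1.93219523] tray -0.09735697055034996 -0.008614744430971065 0.08847522994963453
[[0.36, 0.22], [0.31, 0.17], [-0.58, -0.35], [-0.31, -0.51], [-0.26, -0.79], [-0.96, -0.05], [1.1, -0.2], [0.31, -0.29], [0.06, 1.01], [1.14, -0.45], [-1.23, 0.28]]
top [[262.9, 221.1], [264.0, 224.6], [255.3, 195.8], [254.2, 192.3], [226.8, 228.5], [221.7, 211.0], [314.8, 192.4]]
scene [[293.5, 220.1], [296.2, 217.2], [273.6, 242.1], [270.6, 245.3], [332.7, 250.5], [319.8, 267.2], [223.1, 205.8]]
```

```bash
cat >> h.py <<'E'
TR=np.array([.58694706,.0578959,1.84372])
def t2w(x,y): return pose2(TR,[(x,y,0)])[0,:2]
def w2t(p):
    d=np.asarray(p)[:2]-TR[:2];c,s=np.cos(TR[2]),np.sin(TR[2]); return np.array([c*d[0]+s*d[1],-s*d[0]+c*d[1]])
def plan(x,y,z,yaw=0):
    "tray x,y (m), world TCP z, yaw rel. tray -> tool shift cm, turn"
    s=telemetry.read_state(); R=cv2.Rodrigues(s['orientation'])[0]
    g=np.r_[t2w(x,y),z]; sh=R.T@(g-s['tcp_pos'])*100
    cy=np.arctan2(R[1,0],R[0,0]); t=-(TR[2]+yaw-cy)
    t=(t+np.pi)%(2*np.pi)-np.pi
    print('t',s['t'],'shift',sh.round(2),'turn',round(t,4),'| tcp tray mm',(w2t(s['tcp_pos'])*1000).round(1),'z',(s['tcp_pos'][2]*1000).round(1),'yaw',round(cy-TR[2],4),'F',s['ft_force'].round(1),'op',s['opening'],'tilt',R[:,2].round(4))
E
python3 -c "
from h import *
plan(-.1,-.0085,.2)"
```

```text
t 0.1 shift [ 58.52 -46.02   5.25] turn -1.5509 | tcp tray mm [-571.8  567.4] z 251.5 yaw -1.5509 F [-1.  -1.  -0.4] op 0.0881592281571421 tilt [-5.0e-04  1.9e-03 -1.0e+00]
```

Call:
{"method": "jog_arm", "body": {"moves": [[[58.5,-46,0],-1.55],[[58.5,-46,0],-1.55],[[58.5,-46,0],-1.55],[[58.5,-46,0],-1.55],[[58.5,-46,0],-1.55],[[58.5,-46,0],-1.55],[[58.5,-46,0],-1.55],[[58.5,-46,0],-1.55]], "jaw": 1}}

```text
t: 0.9
tcp_pos: [0.425, -0.3168, 0.2524]
orientation: [-2.3, -2.14, 0.0]
ft_force: [0.9, -0.8, -1.2]
opening: 0.0881
```

```bash
python3 -c "
from h import *
plan(-.112,-.0085,.14)"
```

```text
t 0.9 shift [28.28 18.04 11.24] turn -0.345 | tcp tray mm [-317.2  256.9] z 252.4 yaw -0.345 F [ 0.9 -0.8 -1.2] op 0.08814092592729225 tilt [-3.e-04  2.e-04 -1.e+00]
```

Call:
{"method": "jog_arm", "body": {"moves": [[[28,18,4],-0.34],[[28,18,6],-0.34],[[28,18,8],-0.34],[[28,18,10],-0.34],[[28,18,10],-0.34],[[28,18,10],-0.34],[[28,18,10],-0.34],[[28,18,10],-0.34]]}}

```text
t: 1.7
tcp_pos: [0.6261, -0.049, 0.1488]
orientation: [-1.903, -2.493, 0.002]
ft_force: [-1.2, -0.5, 1.2]
opening: 0.088
```

```bash
python3 -c "
from h import *
plan(-.112,-.0085,.1)"
```

```text
t 1.7 shift [ 0.13 -0.02  4.88] turn -0.0062 | tcp tray mm [-113.5   -8.9] z 148.8 yaw -0.0062 F [-1.2 -0.5  1.2] op 0.08795604558278208 tilt [-0.0046  0.0022 -1.    ]
```

Call:
{"method": "jog_arm", "body": {"moves": [[[0.1,0,3],-0.006],[[0.1,0,6],-0.006],[[0.1,0,6.5],-0.006],[[0.1,0,6.5],-0.006],[[0.1,0,6.5],-0.006]]}}

```text
t: 2.2
tcp_pos: [0.6263, -0.0534, 0.0892]
orientation: [1.905, 2.496, 0.001]
ft_force: [-1.0, -0.0, 1.2]
opening: 0.088
```

```bash
python3 -c "
from h import *
plan(-.112,-.0085,.035)
for n in('scene','top'):
    cv2.imwrite('pics/%s1.png'%n,imaging.camera(n)[:,:,::-1])
crop(0,'pics/scene1.png',190,390,150,300,4,'pics/s1c.png')
crop(0,'pics/top1.png',180,330,155,265,5,'pics/t1c.png')
"
```

```text
t 2.2 shift [0.58 0.05 5.42] turn -0.0056 | tcp tray mm [-117.7   -7.9] z 89.2 yaw -0.0056 F [-1.  -0.   1.2] op 0.08798882651645275 tilt [ 1.8e-03 -3.0e-04 -1.0e+00]
```

View pics/s1c.png

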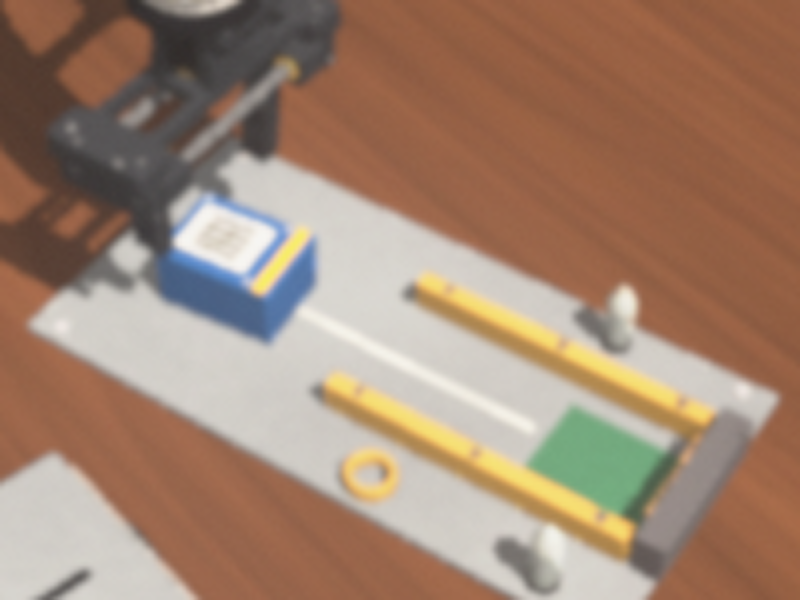

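View pics/t1c.png

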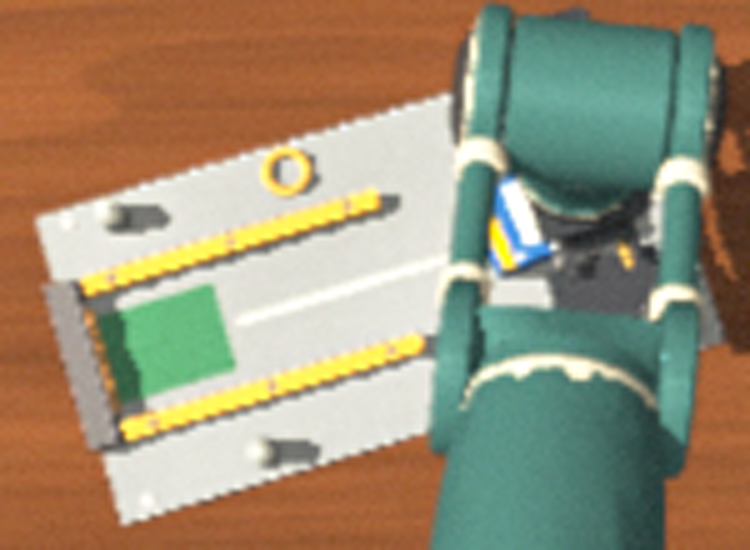

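The scene view shows the open jaws above the module's rear (fingers at crop (150,210) and (262,130)) with clearance on both sides; the hand can descend straddling it.

Call:
{"method": "jog_arm", "body": {"moves": [[[0.5,0.05,2],-0.005],[[0.5,0.05,4],-0.005],[[0.5,0.05,5.4],-0.005],[[0.5,0.05,5.4],-0.005],[[0.5,0.05,5.4],-0.005],[[0.5,0.05,5.4],-0.005]]}}

```text
t: 2.9
tcp_pos: [0.6258, -0.048, 0.035]
orientation: [1.898, 2.501, 0.002]
ft_force: [-0.4, 0.0, 1.0]
opening: 0.088
```

```bash
python3 -c "
from h import *
plan(-.112,.0135,.034)
cv2.imwrite('pics/scene2.png',imaging.camera('scene')[:,:,::-1])
crop(0,'pics/scene2.png',190,310,150,250,6,'pics/s2c.png')
"
```

```text
t 2.9 shift [ 0.04 -2.24  0.1 ] turn -0.0001 | tcp tray mm [-112.4   -8.8] z 35.0 yaw -0.0001 F [-0.4  0.   1. ] op 0.08801438281951879 tilt [ 2.1e-03 -2.0e-04 -1.0e+00]
```

View pics/s2c.png

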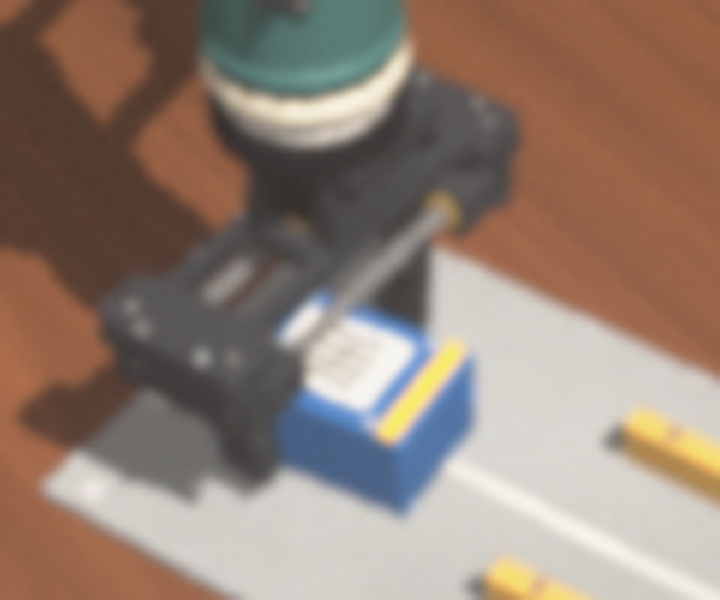

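Call:
{"method": "jog_arm", "body": {"moves": [[[0,-0.4,0.1],0],[[0,-0.8,0.1],0],[[0,-1.0,0.1],0],[[0,-1.2,0.1],0],[[0,-1.4,0.1],0],[[0,-1.6,0.1],0],[[0,-1.8,0.1],0],[[0,-2.0,0.1],0]]}}

```text
t: 3.75
tcp_pos: [0.6058, -0.0533, 0.033]
orientation: [1.898, 2.502, 0.001]
ft_force: [2.9, -1.0, 0.0]
opening: 0.088
```

Call:
{"method": "jog_arm", "body": {"moves": [[[0,-0.2,0],0],[[0,-0.25,0],0],[[0,-0.25,0],0],[[0,-0.25,0],0]]}}

```text
t: 4.15
tcp_pos: [0.6033, -0.0538, 0.033]
orientation: [1.898, 2.503, 0.0]
ft_force: [3.0, -0.1, 1.9]
opening: 0.0883
```

```bash
python3 -c "
from h import *
plan(-.112,.0,.034)
cv2.imwrite('pics/scene3.png',imaging.camera('scene')[:,:,::-1])
crop(0,'pics/scene3.png',190,310,150,250,6,'pics/s3c.png')
"
```

```text
t 4.15 shift [-0.    1.44 -0.1 ] turn 0.0001 | tcp tray mm [-112.    14.4] z 33.0 yaw 0.0001 F [ 3.  -0.1  1.9] op 0.0883076907829782 tilt [ 5.e-04 -0.e+00 -1.e+00]
```

View pics/s3c.png

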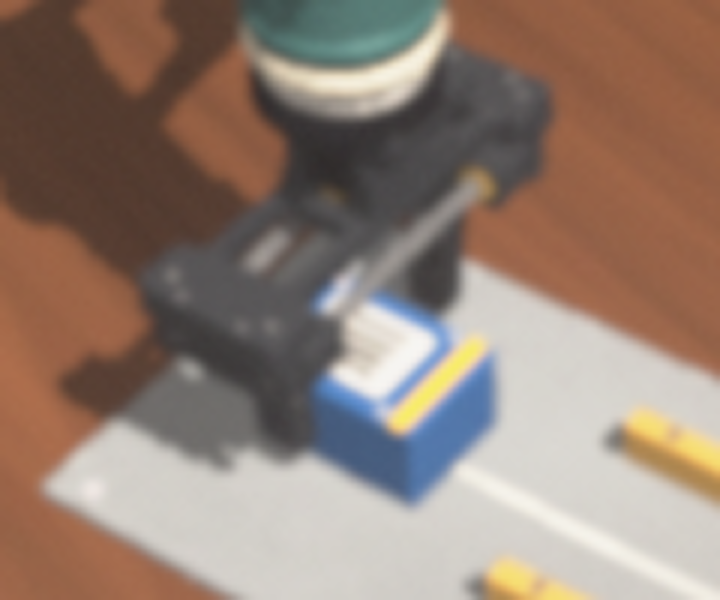

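Call:
{"method": "jog_arm", "body": {"moves": [[[0,0.6,0],0],[[0,1.4,0],0],[[0,1.4,0],0],[[-2,1.4,0],0],[[-5,1.4,0],0],[[-8,1.4,-1],0],[[-11,1.4,-3],0],[[-12,1.4,-4],0]], "jaw": 1}}

```text
t: 5.0
tcp_pos: [0.6502, -0.1695, 0.0742]
orientation: [1.9, 2.499, 0.0]
ft_force: [0.7, -0.2, -0.1]
opening: 0.0879
```

Call:
{"method": "jog_arm", "body": {"moves": [[[-2,0,-1],0],[[-4,0,-1],0],[[-4,0,-1],0]], "jaw": -0.5}}

```text
t: 5.3
tcp_pos: [0.6603, -0.2066, 0.0828]
orientation: [1.9, 2.5, -0.0]
ft_force: [-0.1, 0.2, 0.9]
opening: 0.0664
```

```bash
python3 -c "
from h import *
plan(-.112,.0,.034)
for n in('scene','top'):
    cv2.imwrite('pics/%s4.png'%n,imaging.camera(n)[:,:,::-1])
crop(0,'pics/scene4.png',200,330,150,250,6,'pics/s4c.png')
crop(0,'pics/top4.png',230,330,165,240,8,'pics/t4c.png')
"
```

```text
t 5.3 shift [16.25  0.04  4.86] turn -0.0015 | tcp tray mm [-274.5    0.6] z 82.8 yaw -0.0015 F [-0.1  0.2  0.9] op 0.06641900180117341 tilt [ 0.0011 -0.001  -1.    ]
```

View pics/s4c.png

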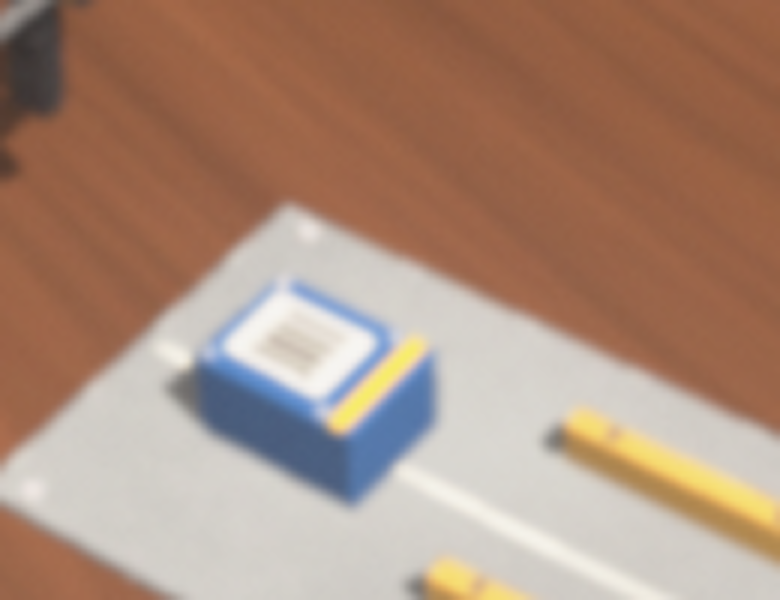

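View pics/t4c.png

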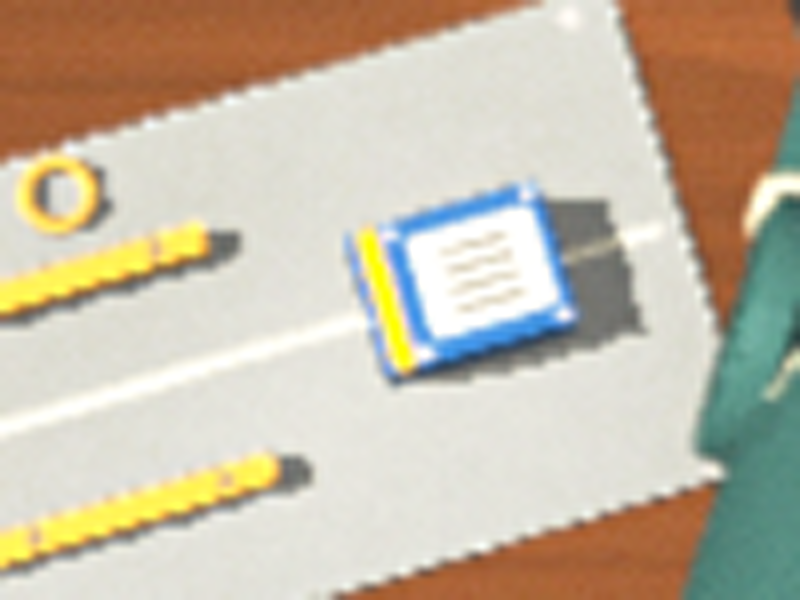

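```bash
cat >> h.py <<'E'
h=.045
MT=[(-.04,-.03,h),(-.04,.03,h),(.04,.03,h),(.04,-.03,h)]
MS=[(-.04,.03,h),(-.04,-.03,h),(.04,-.03,h),(.04,.03,h),(.04,-.03,0),(.04,.03,0),(-.04,-.03,0)]
def modfit(T,S,g):
    for nm,obs in (('t',[('top',MT,T)]),('s',[('scene',MS,S)])):
        if obs[0][2] is None: continue
        p,r=fit(obs,g,.006); print(nm,'tray',w2t(p).round(4),round(p[2]-TR[2],4),r.round(2).tolist())
E
python3 - <<'E'
from h import *
modfit(un([(537,182),(578,322),(393,382),(347,235)],230,165,8),un([(288,277),(198,358),(347,437),(436,350),(352,506),(433,425),(207,430)],200,150,6),[.615,-.034,1.84])
E
```

```text
t tray [-0.0952  0.002 ] -0.0019 [[0.08, -0.23], [0.46, 0.1], [-0.44, -0.18], [-0.1, 0.31]]
s tray [-0.0936  0.0008] -0.0225 [[-0.49, -0.91], [-0.72, -0.67], [0.39, 0.13], [0.47, 0.06], [0.14, 1.19], [1.11, 0.16], [-0.93, -0.09]]
```

Call:
{"method": "jog_arm", "body": {"moves": [[[4,0,1],0],[[8,0,3],0],[[10,0,4.8],0],[[10,0,4.8],0],[[10,0,4.8],0],[[10,0,4.8],0]], "jaw": -0.5}}

```text
t: 6.0
tcp_pos: [0.6338, -0.1084, 0.0357]
orientation: [1.897, 2.502, 0.001]
ft_force: [0.6, -0.5, 0.6]
opening: 0.0219
```

```bash
python3 -c "
from h import *
plan(-.145,.0005,.034)
cv2.imwrite('pics/scene5.png',imaging.camera('scene')[:,:,::-1])
crop(0,'pics/scene5.png',180,310,140,240,6,'pics/s5c.png')
"
```

```text
t 6.0 shift [ 2.78 -0.08  0.16] turn 0.0002 | tcp tray mm [-172.8   -0.3] z 35.7 yaw 0.0002 F [ 0.6 -0.5  0.6] op 0.02188164659646608 tilt [ 1.8e-03 -7.0e-04 -1.0e+00]
```

View pics/s5c.png

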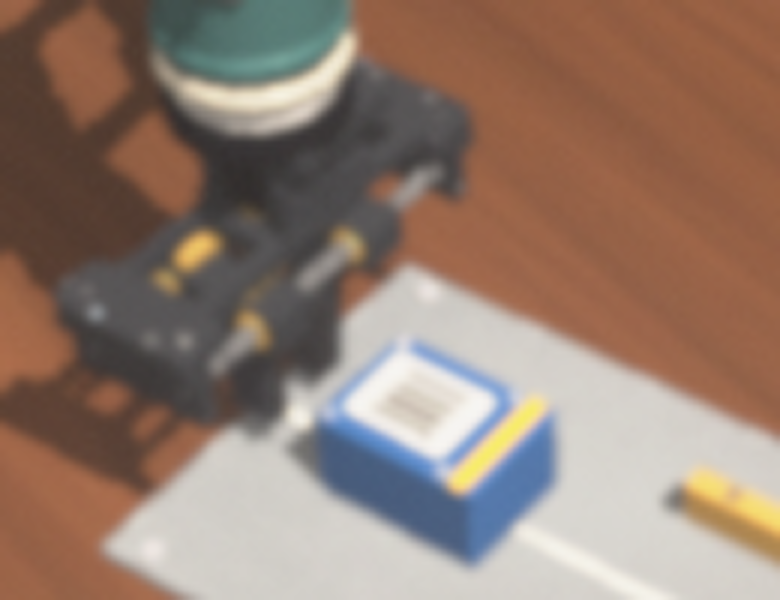

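Call:
{"method": "jog_arm", "body": {"moves": [[[1.0,-0.08,0.1],0],[[2.0,-0.08,0.1],0],[[2.6,-0.08,0.1],0],[[3.0,-0.08,0.1],0],[[3.5,-0.08,0.1],0],[[4.0,-0.08,0.1],0],[[4.5,-0.08,0.1],0],[[5.0,-0.08,0.1],0]]}}

```text
t: 6.85
tcp_pos: [0.6186, -0.0598, 0.034]
orientation: [1.898, 2.502, 0.0]
ft_force: [0.6, -3.9, 0.5]
opening: 0.0219
```

Call:
{"method": "jog_arm", "body": {"moves": [[[0.5,0,0],0],[[1,0,0],0],[[1.5,0,0],0],[[1.8,0,0],0],[[2,0,0],0],[[2,0,0],0]]}}

```text
t: 7.45
tcp_pos: [0.6131, -0.0402, 0.0339]
orientation: [-1.898, -2.503, -0.001]
ft_force: [0.3, -1.9, 1.9]
opening: 0.0222
```

```bash
python3 -c "
from h import *
plan(.110,.0,.034)
for n in('scene','top'):
    cv2.imwrite('pics/%s6.png'%n,imaging.camera(n)[:,:,::-1])
crop(0,'pics/scene6.png',210,340,150,250,6,'pics/s6c.png')
crop(0,'pics/top6.png',210,310,170,245,8,'pics/t6c.png')
"
```

```text
t 7.45 shift [21.15  0.13 -0.  ] turn 0.0001 | tcp tray mm [-101.5    1.3] z 33.9 yaw 0.0001 F [ 0.3 -1.9  1.9] op 0.02223940368162351 tilt [ 2.e-04  4.e-04 -1.e+00]
```

View pics/s6c.png

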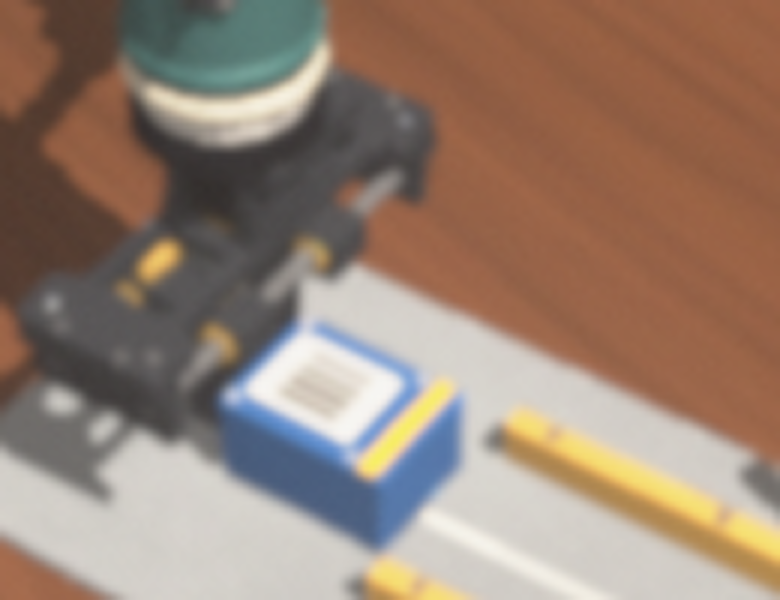

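View pics/t6c.png

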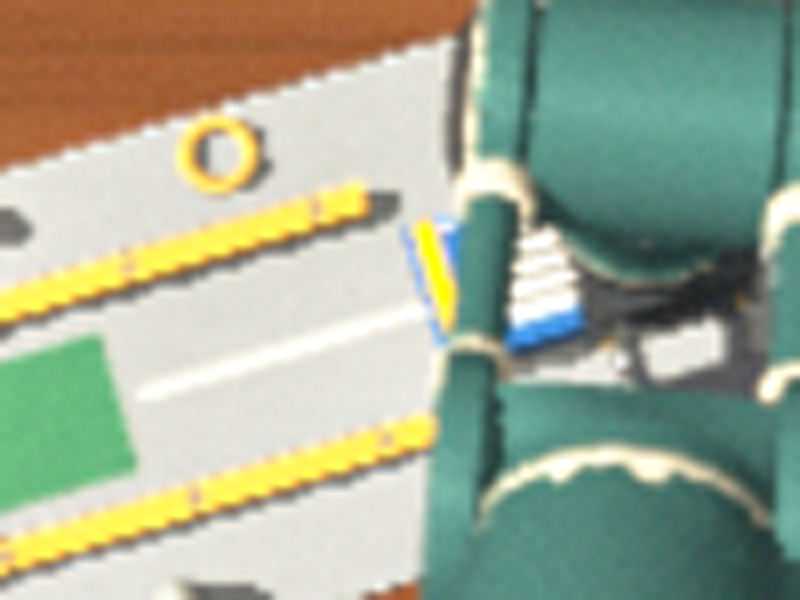

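Run:
```python
from h import *
modfit(None,un([(313,322),(220,393),(375,482),(463,390),(378,547),(461,465),(228,465)],210,150,6),[.6,0,1.84])
p=np.r_[t2w(-.0525,.0015),TR[2]]
print(((proj('scene',pose2(p,MS,.006))-[210,150])*6).round().tolist())
print(((proj('top',pose2(p,MT,.006))-[210,170])*8).round().tolist())
```

```text
s tray [-0.0518  0.0027] -0.0411 [[-0.43, -2.39], [-0.31, -0.3], [0.25, -0.39], [0.64, 0.14], [-0.09, 1.3], [0.69, 0.22], [-0.74, 0.27]]
[[300.0, 307.0], [212.0, 393.0], [376.0, 477.0], [461.0, 386.0], [377.0, 552.0], [459.0, 461.0], [218.0, 469.0]]
[[591.0, 166.0], [635.0, 309.0], [443.0, 367.0], [400.0, 224.0]]
```

Call:
{"method": "jog_arm", "body": {"moves": [[[0.5,0,0],0],[[1.1,0,0],0],[[1.7,0,0],0],[[2.3,0,0],0],[[2.9,0,0],0],[[3.5,0,0],0],[[4.1,0,0],0],[[4.7,0,0],0]]}}

```text
t: 8.35
tcp_pos: [0.6002, 0.0051, 0.0337]
orientation: [1.898, 2.503, -0.0]
ft_force: [1.1, -4.5, 1.6]
opening: 0.022
```

Call:
{"method": "jog_arm", "body": {"moves": [[[0.6,0,0],0],[[1.2,0,0],0],[[1.8,0,0],0],[[2.4,0,0],0],[[3.0,0,0],0],[[3.5,0,0],0],[[3.8,0,0],0],[[3.8,0,0],0]]}}

```text
t: 9.15
tcp_pos: [0.5898, 0.042, 0.0337]
orientation: [-1.898, -2.503, -0.001]
ft_force: [1.4, -2.4, 0.9]
opening: 0.0218
```

```bash
python3 -c "
from h import *
plan(.110,.0,.034)
for n in('scene','top'):
    cv2.imwrite('pics/%s7.png'%n,imaging.camera(n)[:,:,::-1])
crop(0,'pics/scene7.png',240,370,170,270,6,'pics/s7c.png')
crop(0,'pics/top7.png',190,290,170,245,8,'pics/t7c.png')
"
```

```text
t 9.15 shift [12.6   0.15 -0.02] turn 0.0003 | tcp tray mm [-16.    1.5] z 33.7 yaw 0.0003 F [ 1.4 -2.4  0.9] op 0.021839116779207426 tilt [-4.e-04  7.e-04 -1.e+00]
```

View pics/s7c.png

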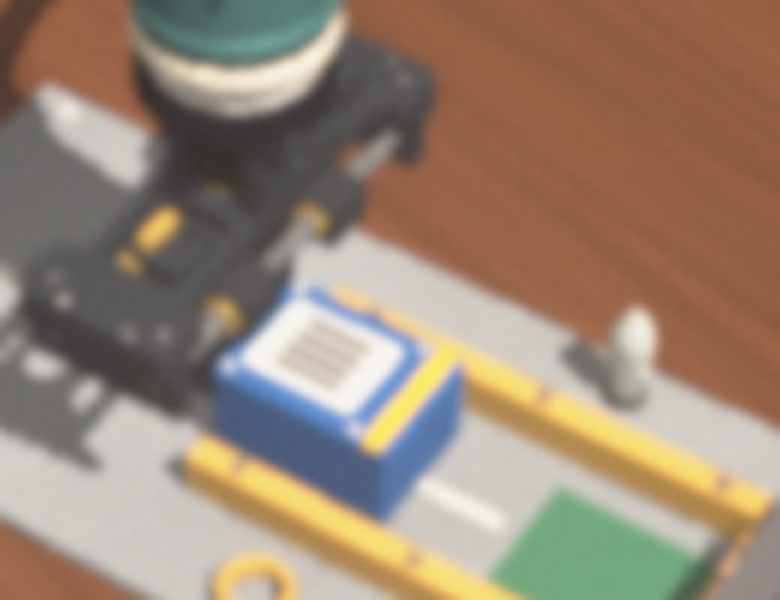

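View pics/t7c.png

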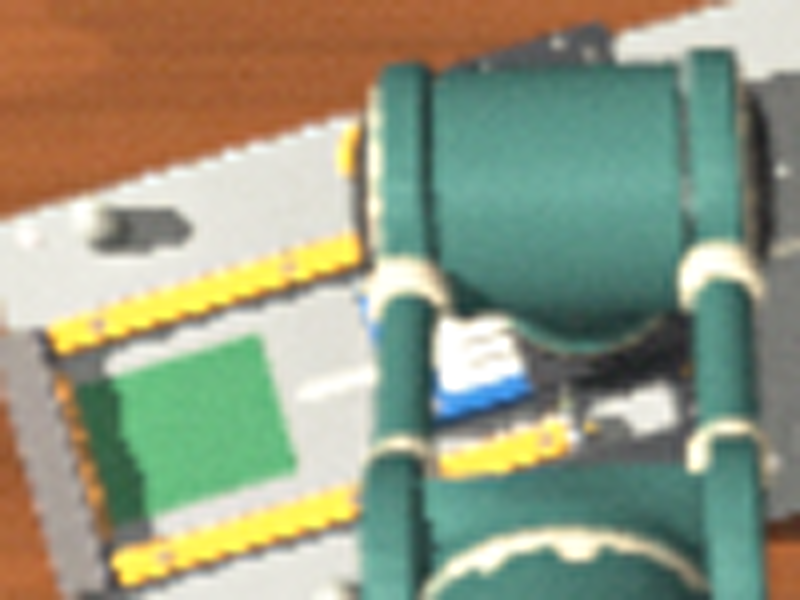

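Run:
```python
from h import *
for y in(0,.003):
  p=np.r_[t2w(.033,y),TR[2]]
  print(((proj('scene',pose2(p,MS,.006))-[240,170])*6).round().tolist())
  print(((proj('top',pose2(p,MT,.006))-[190,170])*8).round().tolist())
```

```text
[[290.0, 274.0], [205.0, 365.0], [380.0, 455.0], [461.0, 357.0], [375.0, 529.0], [454.0, 432.0], [206.0, 440.0]]
[[546.0, 224.0], [589.0, 367.0], [396.0, 426.0], [353.0, 282.0]]
[[295.0, 269.0], [210.0, 361.0], [384.0, 450.0], [465.0, 352.0], [379.0, 524.0], [458.0, 427.0], [210.0, 436.0]]
[[548.0, 231.0], [591.0, 375.0], [398.0, 433.0], [356.0, 289.0]]
```

The module is square and about 1.5 to 2 mm left of centre in the lane: its left edge is at crop (437,418)–(533,388), parallel to the prediction. I'll continue the push.

Call:
{"method": "jog_arm", "body": {"moves": [[[0.5,0.01,0],0],[[1.1,0.02,0],0],[[1.7,0.03,0],0],[[2.3,0.04,0],0],[[2.9,0.06,0],0],[[3.5,0.07,0],0],[[4.1,0.09,0],0],[[4.7,0.1,0],0]]}}

```text
t: 10.05
tcp_pos: [0.5779, 0.0874, 0.0334]
orientation: [-1.898, -2.503, 0.001]
ft_force: [0.6, -2.7, -2.2]
opening: 0.0222
```

Call:
{"method": "jog_arm", "body": {"moves": [[[0.6,0,0],0],[[1.2,0,0],0],[[1.8,0,0],0],[[2.4,0,0],0],[[3.0,0,0],0],[[3.6,0,0],0],[[4.2,0,0],0],[[4.8,0,0],0]]}}

```text
t: 10.85
tcp_pos: [0.5653, 0.1334, 0.0337]
orientation: [-1.899, -2.503, 0.0]
ft_force: [0.7, -2.2, -1.9]
opening: 0.0219
```

Call:
{"method": "jog_arm", "body": {"moves": [[[0.5,0,0],0],[[1.0,0,0],0],[[1.4,0,0],0],[[1.7,0,0],0],[[1.9,0,0],0],[[1.9,0,0],0]]}}

```text
t: 11.45
tcp_pos: [0.5603, 0.1517, 0.0338]
orientation: [-1.898, -2.503, -0.001]
ft_force: [0.6, -0.3, 0.0]
opening: 0.0221
```

```bash
python3 -c "
from h import *
plan(.111,.0,.034)
for n in('scene','top'):
    cv2.imwrite('pics/%s8.png'%n,imaging.camera(n)[:,:,::-1])
crop(0,'pics/scene8.png',260,390,180,300,5,'pics/s8c.png')
crop(0,'pics/top8.png',180,280,180,255,8,'pics/t8c.png')
"
```

```text
t 11.45 shift [ 1.34  0.04 -0.02] turn 0.0001 | tcp tray mm [97.6  0.4] z 33.8 yaw 0.0001 F [ 0.6 -0.3  0. ] op 0.022071801977248364 tilt [-1.e-04  5.e-04 -1.e+00]
```

View pics/s8c.png

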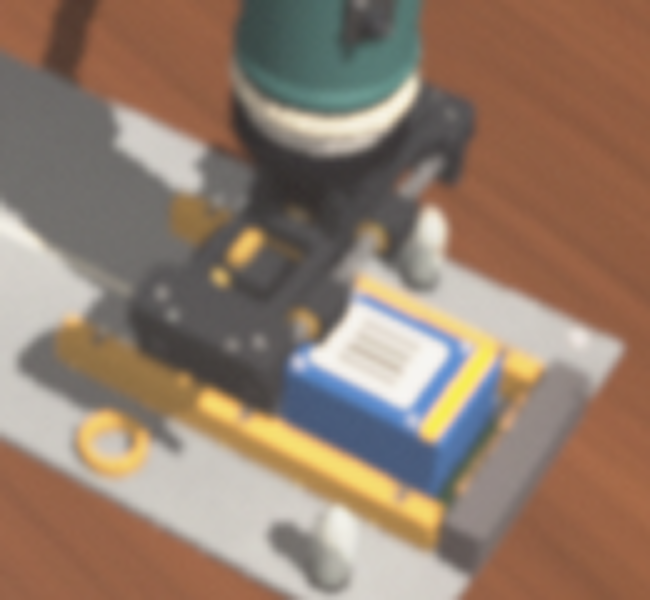

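View pics/t8c.png

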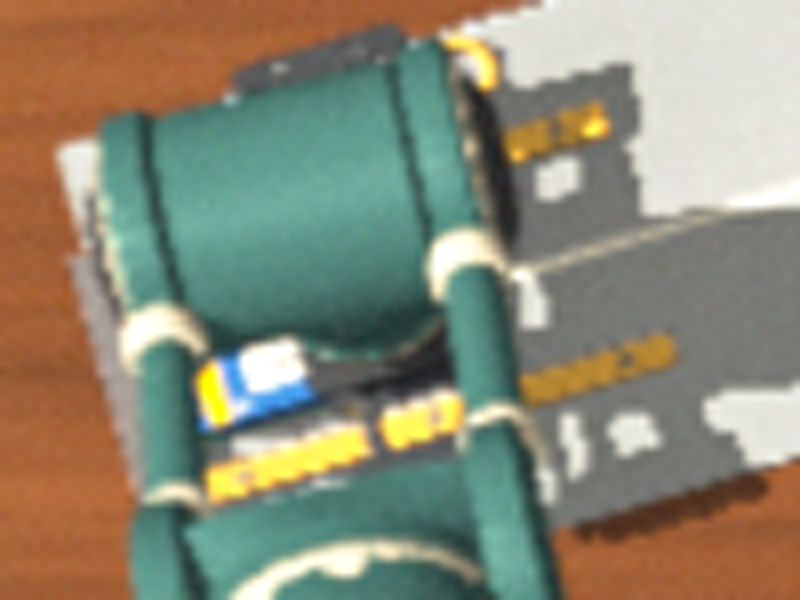

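Call:
{"method": "jog_arm", "body": {"moves": [[[0.3,0,0],0],[[0.6,0,0],0],[[0.8,0,0],0],[[1.0,0,0],0],[[1.1,0,0],0],[[1.2,0,0],0],[[1.2,0,0],0]]}}

```text
t: 12.25
tcp_pos: [0.5574, 0.1629, 0.034]
orientation: [1.898, 2.503, 0.001]
ft_force: [1.4, -3.6, 3.0]
opening: 0.0218
```

Call:
{"method": "jog_arm", "body": {"moves": [[[0.05,0,0],0],[[0.1,0,0],0],[[0.15,0,0],0],[[0.15,0,0],0]]}}

```text
t: 12.65
tcp_pos: [0.5573, 0.1633, 0.034]
orientation: [1.897, 2.502, -0.001]
ft_force: [2.6, -7.8, 2.0]
opening: 0.0221
```

```bash
python3 -c "
from h import *
plan(.111,.0,.034)"
```

```text
t 12.65 shift [ 0.15  0.02 -0.  ] turn 0.0006 | tcp tray mm [109.5   0.2] z 34.0 yaw 0.0006 F [ 2.6 -7.8  2. ] op 0.022082317823820568 tilt [ 0.001  -0.0014 -1.    ]
```

Call:
{"method": "jog_arm", "body": {"moves": [[[0.05,0,0],0],[[0.1,0,0],0],[[0.15,0,0],0],[[0.15,0,0],0]]}}

```text
t: 13.05
tcp_pos: [0.5573, 0.1634, 0.034]
orientation: [1.895, 2.501, -0.003]
ft_force: [3.3, -13.2, 2.7]
opening: 0.0221
```

```bash
python3 -c "
from h import *
plan(.111,.0,.034)"
```

```text
t 13.05 shift [ 0.14  0.01 -0.  ] turn 0.0011 | tcp tray mm [1.096e+02 1.000e-01] z 34.0 yaw 0.0011 F [  3.3 -13.2   2.7] op 0.022065328488359143 tilt [ 0.0015 -0.0034 -1.    ]
```

The module has stalled against the cork: the force rose to 13 N with no travel. I'll retreat straight back along the lane, then lift.

Call:
{"method": "jog_arm", "body": {"moves": [[[-0.5,0,0],0],[[-1.2,0,0],0],[[-2.5,0,0],0],[[-4,0,0],0],[[-5.5,0,-1],0],[[-7,0,-4],0],[[-9,0,-8],0],[[-12,0,-12],0]]}}

```text
t: 13.85
tcp_pos: [0.5882, 0.0492, 0.1551]
orientation: [-1.897, -2.503, 0.001]
ft_force: [0.1, -0.1, -0.1]
opening: 0.0219
```

Call:
{"method": "jog_arm", "body": {"moves": [[[-5,0,-3],0],[[-10,0,-5],0],[[-15,0,-6],0],[[-20,0,-6],0],[[-23,0,-6],0],[[-25,0,-6],0],[[-25,0,-6],0],[[-25,0,-6],0]]}}

```text
t: 14.65
tcp_pos: [0.6555, -0.1905, 0.2135]
orientation: [-1.899, -2.501, -0.001]
ft_force: [-0.8, -0.2, -0.5]
opening: 0.0219
```

```bash
python3 -c "
from h import *
plan(.111,.0,.034)
for n in('scene','top'):
    cv2.imwrite('pics/%s9.png'%n,imaging.camera(n)[:,:,::-1])
crop(0,'pics/scene9.png',260,390,200,300,6,'pics/s9c.png')
crop(0,'pics/top9.png',180,280,180,255,8,'pics/t9c.png')
"
```

```text
t 14.65 shift [36.84  0.06 18.  ] turn -0.0011 | tcp tray mm [-257.7    1. ] z 213.5 yaw -0.0011 F [-0.8 -0.2 -0.5] op 0.02187298255350323 tilt [-9.0e-04  1.3e-03 -1.0e+00]
```

View pics/s9c.png

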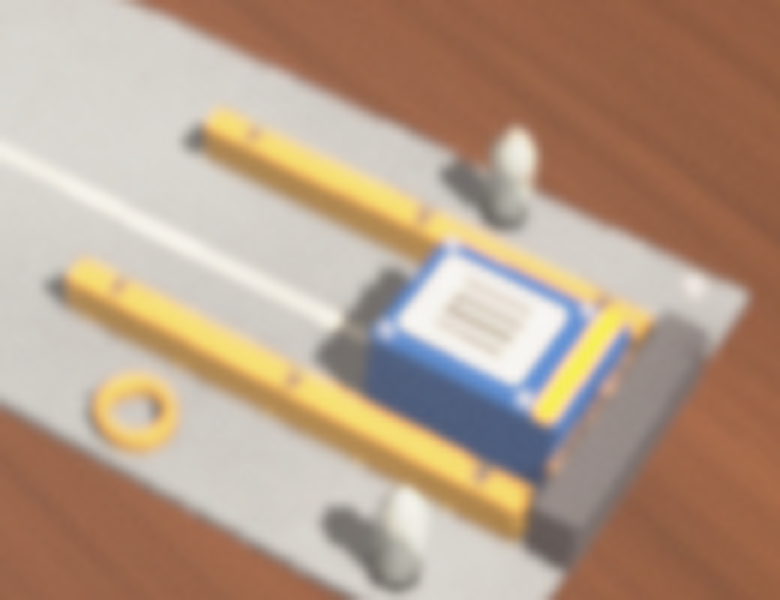

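View pics/t9c.png

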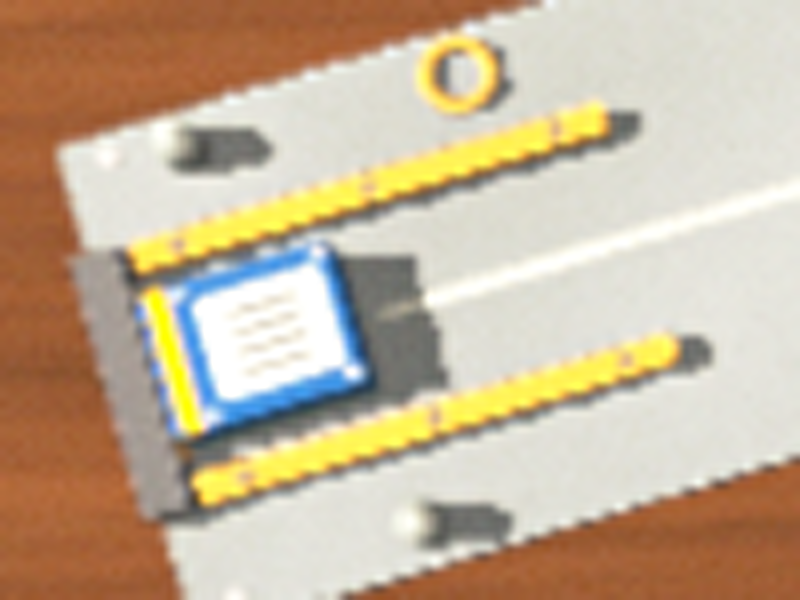

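View pics/top9.png

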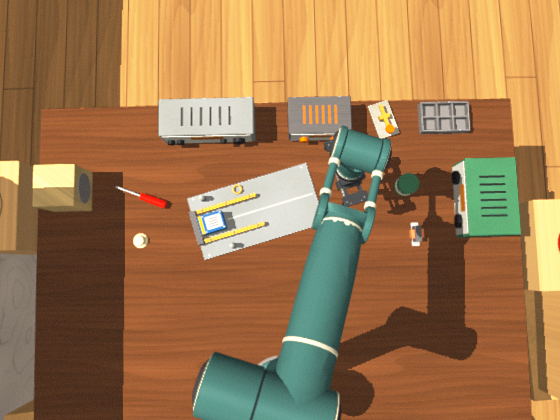

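Run:
```python
from h import *
modfit(un([(325,240),(375,383),(182,437),(135,295)],180,180,8),un([(450,240),(372,335),(545,430),(630,325),(540,482)],260,200,6) if 0 else None,[.545,.21,1.84]) if 0 else None
T=un([(325,240),(375,383),(182,437),(135,295)],180,180,8)
p,r=fit([('top',MT,T)],[.545,.21,1.84],.006);print(w2t(p),p[2]-TR[2],r.round(2).tolist())
S=un([(448,235),(370,330),(548,430),(632,325)],260,200,6)
p,r=fit([('scene',MS[:4],S)],[.545,.21,1.84],.006);print(w2t(p),p[2]-TR[2],r.round(2).tolist())
print(telemetry.read_state()['t'])
```

```text
[ 1.57550549e-01 -1.46547815e-04] 0.005804093878821082 [[0.51, -0.34], [-0.37, -0.27], [-0.36, 0.42], [0.24, 0.19]]
[ 0.15906018 -0.00141653] -0.0308345108479251 [[0.11, -0.64], [-0.88, -0.02], [0.66, 0.25], [-0.01, 0.24]]
14.75
```

```bash
python3 -c "
from plant import order
print(order.close_job())"
```

```text
the job is handed in; nothing more can be done
None
```

The blue module is home against the cork stop, and I handed the job in at about 15 s of the 58 s allowed.

**What I did:**
- I nudged the module sideways with one fingertip to bring it onto the centre line and square.
- I then pushed it from behind with two fingertips, down the lane to the cork.
- At the stop the push force rose to about 13 N over a further 1.5 mm of commanded travel, and the module did not move, so it was touching.
- I backed the hand straight out along the lane, raised it and moved it off the tray.

**Last checks:**

| Check | Top view | Scene view |
|---|---|---|
| Module along the lane (home is 160 mm) | 157.6 mm | 159.1 mm |
| Off the centre line | 0.1 mm | 1.4 mm |
| Turn from square | 0.006 rad | -0.03 rad |

- **Seating:** both readings fall 1–2 mm short of home. That is about the calibration error, and the force stall supports contact, but I did not measure the gap directly.
- **Turn:** the views disagree slightly. I trust the top view more, because the scene view is blurred.
- **Rails:** at each picture taken in the lane, the module was within about 2 mm of the centre line, so it had about 11 mm or more to each rail. The pictures show no contact. The wrist forces stayed low, at about 5 N while sliding.
- **Everything else:** the valves, ring and other desk objects looked unmoved in the final pictures, though I did not measure them. The hand was clear at the end.

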